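Load a radio board into the programming jig

ROBOT

A 6-joint arm with a two-finger parallel gripper is mounted at the origin on a cart in front of the work surface, level with it; the furniture and walls round the work are solid. World frame = base frame: x ahead of the robot, y to its left, z up, the work surface at z = 0. Lengths are in m, angles in rad, forces in N, time in s.
With the tool pointing down it reaches from about 0.325 to 0.925 m from the base axis. Payload 3.1 kg.
Tool frame: the origin (TCP) lies between the finger pads; the fingertips stand 14 mm ahead of it and the grasp point (between the pads) lies 5 mm behind it; z points along the fingers, y is the line along which they close (so a half turn about z gives the same grasp; the last joint's range is limited). The gripper opens to 85 mm and grips with 20 to 120 N. Pads are 22 mm wide; open, the fingers measure 114 mm over their backs; the gripper's body (76 mm by 85 mm) begins 54 mm behind the grasp point. The pads swing forward as they close: fully open they stand 13 mm farther back than shut.
Start: joints at [-1.416, 0.217, 1.613, -0, 1.311, -0.112], TCP at [0.165, -0.603, 0.245] pointing down, gripper open.
Joint ranges: [-2.75, 2.75], [-0.78, 2.1], [0.31, 2.55], [-1.13, 4.27], [0.13, 2.63], [-2.58, 2.58]. Speed limits (rad/s): [2.79, 2.79, 3.14, 3.14, 3.14, 3.14].

INTERFACE

Orientations are given as a unit quaternion [x, y, z, w].
In Python, from cell import robot gives the robot as it stands.
- The arm moves only by the shell command python3 -m handwheel 'ROWS'. ROWS is text: rows parted by semicolons, each of 7 numbers parted by spaces: the turn, a rotation vector about the tool's x, y, z in rad, then the shift along the tool's x, y, z in mm, then the opening, from -1 (shut) to 1 (fully open). A call has 1 to 10 rows; each row shifts and turns the commanded pose from where the row before left it, along the tool's axes as they then stand; what a row does not reach is not made up. A row lasts 1/12 s, in which the tool goes at most 41.7 mm and 7.16 degrees, less where a joint would pass 70% of its speed; a pose out of reach is approached as far as the arm can. A call with a gripper value outside its range is refused whole. The fingers move at their own pace and stop on an object; the grip force is fixed at half the most. Time passes only in rows, so rows that do not move let the fingers close. It gives the time, the measured TCP pose, the force, the opening and the grip force at its end, in the units of the state.
- robot.get_obs(): the state, without advancing time (a new reading comes with each control period).
- robot.capture(name): name is "scene" or "top" or "wrist"; returns a dict with "image" (480x640x3 uint8, red, green, blue), "z_map" (480x640 float32, m along the optical axis (not along the pixel's ray), 0 where there is no reading), "camera_matrix" (3x3 intrinsics, pixels), "world_from_camera" (4x4, takes a point from camera to world coordinates). Camera axes: x right, y up, looking along -z (the intrinsics and any distortion apply to the point x, -y, -z); pixel columns grow to the right and rows downward; lengths in m; the calibration is good to about 2 mm. A picture is of the moment at which its call begins.
- robot.job_done(): hands the job in; it is judged then, once.
The state is a dict: "t": time; "joint_pos": joint angles; "dq": joint speeds; "effort": joint torques, N m; "eef_pos": TCP position; "eef_rot": TCP orientation; "force": force on the tool from outside, world axes, zero at the start; "torque": the same for the moment, N m; "width": opening from 0.0 (shut) to 1.0 (fully open); "finger_force": force on a finger pad.
Only numpy, scipy, OpenCV 4.12 (cv2) and the standard library are available. Lean on these libraries where they do the work, as an engineer would, in place of code of your own. Each camera call takes 0.05 s, during which the arm holds its last target. There are 200 camera calls.

TASK

Take the radio board (the taller of the two boards, with a notched corner) out of the board stand and lay it flat in the pocket of the programming jig, gold contact pads down on the pins and component side up, with its notch at the pocket's filled corner. Then fold the jig's hinged pressure frame down until it is fully closed over the board. Leave the shorter relay board standing in the stand and do not knock over or push away anything else.

Things in the scene. Friction and masses are not known exactly. Their poses are not given: they have to be found in the camera images.
- radio_board: Green board in a grey plastic frame, 80 x 46 x 10 mm, about 60 g. Origin at its centre. z: along the 80 mm length; y: along the 46 mm width; x: out of the flat pad side (-x: component side). The +y +z corner is missing: a 10 x 10 mm square notch. Starts upright (z up) in a slot of the stand, lower end 6 mm above the table, pads facing left, component side right.
- board_pads (a point): Centre of the radio board's pad side (5 mm from the board's centre along its x): flat, with 15 gold contact pads. The other face carries a metal shield can, a chip and a green terminal strip, all below the frame's rim.
- board_notch (a point): On the radio board: the middle of its square notch, on the pad side (5, 18, 35 mm from the board's centre along its x, y, z).
- relay_board: Relay board, to be left where it is: the same kind of board but 52 mm long, 40 mm wide, 10 mm thick, with two black relays and no notch. Origin at its centre, z along its length (up). It stands in another slot of the stand, parallel to the radio board.
- board_stand: Black board stand, fixed: 100 (x) by 46 (y) mm, 24 mm high, above 6 mm only 40 mm wide. Origin on the table under its centre, z up; +x points to the robot's left (world y), within 0.5 rad. Three slots along its y, 11 mm wide, 18 mm deep, at x = -36, 0, 36 mm; one board stands in that at -36, the other in that at 36 (which is which varies).
- jig: Programming jig, fixed: grey housing, x -53 to 77, y -48 to 48 mm, top at z = 26 mm; on it a black nest block with a pocket for the board. Origin on the table under the pocket's centre, z up, +x points to the robot's left (world y, within 0.5 rad), towards the hinge of the pressure frame.
- nest_seat (a point): Centre of the pocket's floor (jig frame 0, 0, 49 mm; jig axes). Pocket 84 (x) by 50 (y) mm, walls to z = 61 mm, upper half sloped outwards. Side walls only at its ends (|x| 29 to 48 mm, |y| to 32 mm); for |x| < 26 mm the block is just 36 mm wide down to z = 26 mm: room for fingers on the board's long edges. Seated board: centre 5 mm above this point, pads (x) down, its z along jig -x.
- nest_key (a point): The pocket's filled corner (-x, -y corner, a 10 x 10 mm key): where the middle of the board's notch (board_notch) lies when the board is seated (jig frame -35, -18, 49 mm).
- pressure_frame (a joint): Hinge of the pressure frame, an aluminium window frame 68 mm wide. 0 = closed (level, over the board, on a hard stop), positive = open; 1.65 to 1.85 (past upright) at the start. It stays where it is left; moving it takes about 3 N at the grab bar. Four rubber pegs on its underside stop just above a seated board; open, they stand out 14 mm towards the pocket.
- frame_hinge (a point): Middle of the pressure frame's hinge line (jig frame 68, 0, 62 mm), which runs along the jig's y.
- grab_bar (a point): Centre of the frame's black round grab bar, 12 mm thick, along the jig's y, 152 mm from the hinge line; closed: jig frame -84, 0, 71.5 mm, free space below. Open at angle a it stands at jig x = 68 - 152 cos a + 9.5 sin a, z = 62 + 152 sin a + 9.5 cos a mm. Side rails join it at |y| 25 to 34 mm; a cross bar runs 34 mm clear of it on the hinge side.
- screwdriver_a: Bystander: screwdriver with a red handle, 190 mm long, lying on the table between stand and jig.
- orange_valve_a: Bystander: brass ball valve with orange and black motor drive, 132 mm high, standing on the table to the right of the stand.
- side_cutters: Bystander: side cutters with red handles lying to the left of the jig.
Mind the look-alikes: they are no part of the job. What is shaped like the radio_board but blue is not meant.

How it is judged:
At the end, for the whole second after the job is handed in: Radio board at rest in the pocket, pads down (flat within 0.08 rad), centred within 5 mm in x and y, at most 3 mm above its seat, notch within 10 mm of the filled corner; pressure frame closed below 0.05 rad; relay board still standing, moved under 20 mm (x of radio_board in the frame of nest_seat between -0.005 and 0.005 m and y of radio_board in the frame of nest_seat between -0.005 and 0.005 m and z of radio_board in the frame of nest_seat below 0.008 m and angle between radio_board's own x axis and vertical above 3.06 rad and horizontal distance between board_notch and nest_key below 0.01 m and value of joint pressure_frame below 0.05 rad and linear speed of radio_board below 0.02 m/s and distance of relay_board from where it was at the start of the episode below 0.02 m and angle between relay_board's own z axis and vertical below 0.25 rad); the robot touches nothing.
It fails at once if the relay board is pulled out of the stand (distance of relay_board from where it was at the start of the episode above 0.03 m).
It fails at once if the screwdriver is pushed away (distance of screwdriver_a from where it was at the start of the episode above 0.04 m).
It fails at once if the valve is pushed away or knocked over (distance of orange_valve_a from where it was at the start of the episode above 0.04 m or angle between orange_valve_a's own z axis and vertical above 0.5 rad).
It fails at once if the side cutters are pushed away (distance of side_cutters from where it was at the start of the episode above 0.04 m).
It also fails if it takes over 54 s, if anything falls off the work surface, if the arm or the gripper's body presses on something with over 40 N, if the wrist force passes 120 N, or if a joint passes its speed limit or range.

## Working session

There is one attempt and no reset: what is moved stays moved. The work goes in short steps, Python scripts to look and compute and a shell command to move; the robot and the scene stay as the last step left them, time stands still between calls to the robot, and variables do not carry over. Pictures are saved under pics/ and viewed, at most 15 in all, crops included, and the job is handed in when it is done.

```bash
mkdir -p pics; cat > h.py <<'E'
from cell import robot
import numpy as np, cv2
from scipy.spatial.transform import Rotation as R
def cap(n,save):
    c=robot.capture(n); np.savez('pics/%s.npz'%save,**c); cv2.imwrite('pics/%s.png'%save,c['image'][:,:,::-1]); return c
def load(s): return dict(np.load('pics/%s.npz'%s))
def pts(c):
    z=c['z_map'];K=c['camera_matrix'];v,u=np.mgrid[:480,:640]
    p=np.stack([(u-K[0,2])/K[0,0]*z,-(v-K[1,2])/K[1,1]*z,-z,np.ones_like(z)],-1)
    return (p@c['world_from_camera'].T)[...,:3]
E
python3 - <<'E'
from h import *
for n in('top','scene'): c=cap(n,n); print(n,c['world_from_camera'].round(3),c['camera_matrix'].round(1),(c['z_map']>0).mean())
print(robot.get_obs())
E
```

```text
top [[ 1.800e-02  9.800e-01 -1.970e-01  2.670e-01]
 [-1.000e+00  1.900e-02  1.000e-03  8.300e-02]
 [ 5.000e-03  1.970e-01  9.800e-01  1.841e+00]
 [ 0.000e+00  0.000e+00  0.000e+00  1.000e+00]] [[594.1   0.  323.8]
 [  0.  594.1 237.5]
 [  0.    0.    1. ]] 0.9958528645833333
scene [[-8.970e-01  2.170e-01 -3.850e-01  1.410e-01]
 [-4.420e-01 -4.390e-01  7.830e-01  1.088e+00]
 [ 1.000e-03  8.720e-01  4.890e-01  7.140e-01]
 [ 0.000e+00  0.000e+00  0.000e+00  1.000e+00]] [[508.9   0.  315.7]
 [  0.  508.9 239.3]
 [  0.    0.    1. ]] 0.9959602864583333
{'t': 0.1, 'joint_pos': array([-1.41619831e+00,  2.17709222e-01,  1.61478948e+00,  1.89265311e-05,
        1.31127306e+00, -1.12211963e-01]), 'dq': array([ 2.89440960e-04, -1.79958015e-03, -3.67236944e-03, -3.12718251e-04,
        8.71166659e-05,  1.60612346e-03]), 'effort': array([-6.77920852e-04, -3.98074543e+01, -3.04972923e+01, -1.99268670e-04,
        4.21121615e-03, -7.65101987e-06]), 'eef_pos': array([ 0.16469541, -0.60218275,  0.24407162]), 'eef_rot': array([ 9.91114480e-01,  1.33007146e-01, -1.39475652e-05, -1.08950343e-03]), 'force': array([-0.43999165,  0.86707351, -0.43139644]), 'torque': array([ 0.00364843,  0.01079288, -0.03388786]), 'finger_force': 0.0, 'width': 0.999337438354021}
```

View pics/top.png

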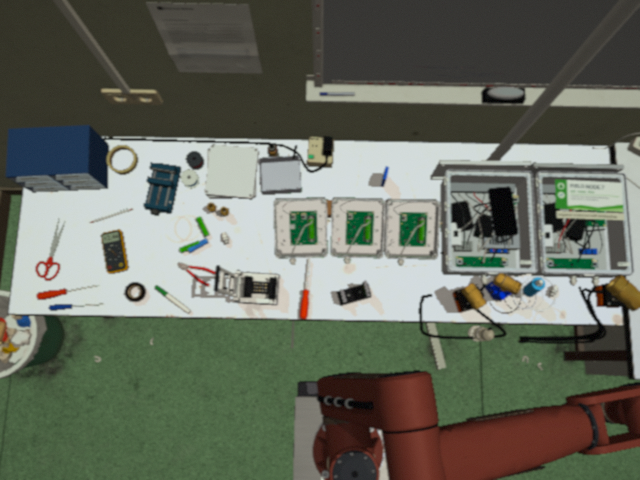

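View pics/scene.png

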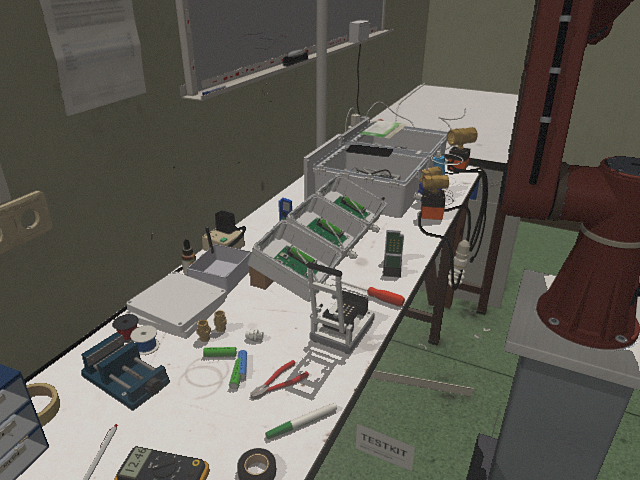

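The top view shows the stand near (352,294), the jig near (258,288) with its open frame at (215,285), the screwdriver at (305,290) and the valve near (468,297). I'll get numbers from the depth map and enlarge the top view.

```bash
python3 - <<'E'
from h import *
c=load('top');P=pts(c)
for u,v in[(352,294),(258,288),(305,300),(468,297),(212,283),(305,270)]: print(u,v,P[v,u].round(3))
a=c['image'][255:325,180:380]; b=cv2.resize(a,None,fx=4,fy=4,interpolation=cv2.INTER_CUBIC)
c2=load('scene'); d=cv2.resize(c2['image'][220:370,290:490],None,fx=2,fy=2,interpolation=cv2.INTER_CUBIC)
o=np.zeros((580,800,3),np.uint8); o[:280]=b; o[280:580,:400]=d
# height map
z=np.clip(P[255:325,180:380,2]/0.22*255,0,255).astype(np.uint8); o[280:420,400:800]=cv2.applyColorMap(cv2.resize(z,None,fx=2,fy=2,interpolation=0),2)
cv2.imwrite('pics/a.png',o[:,:,::-1])
E
```

```text
352 294 [ 0.46  -0.01   0.003]
258 288 [0.468 0.277 0.05 ]
305 300 [0.436 0.135 0.025]
468 297 [ 0.445 -0.341  0.116]
212 283 [ 0.486  0.426 -0.002]
305 270 [0.532 0.138 0.   ]
```

View pics/a.png

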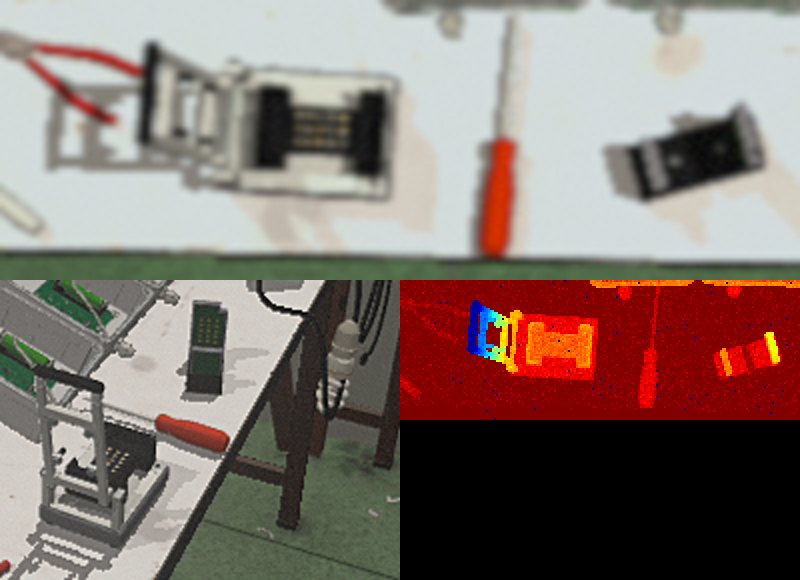

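The crop shows the taller radio board in the right slot at about (745,135) and the relay board in the left slot at about (620,170). The jig pocket is at about (320,130) with the frame open on its left. I'll fit poses from the depth.

```bash
python3 - <<'E'
from h import *
c=load('top');P=pts(c).reshape(-1,3)
def sel(x0,x1,y0,y1,z0,z1):
    m=(P[:,0]>x0)&(P[:,0]<x1)&(P[:,1]>y0)&(P[:,1]<y1)&(P[:,2]>z0)&(P[:,2]<z1); q=P[m]
    r=cv2.minAreaRect(q[:,:2].astype(np.float32)); print(len(q),q.mean(0).round(4),np.round(r[0],4),np.round(r[1],4),round(r[2],1)); return q
print('radio');sel(.4,.56,-.12,0,.075,.1)
print('relay');sel(.4,.56,-.02,.08,.048,.07)
print('stand');sel(.4,.56,-.12,.1,.012,.03)
print('house');sel(.38,.56,.16,.38,.02,.032)
print('nest');sel(.38,.56,.16,.33,.045,.065)
print('walls');sel(.38,.56,.16,.33,.056,.065)
print('bar');q=sel(.38,.62,.3,.5,.195,.23)
E
```

```text
radio
52 [ 0.4705 -0.0474  0.0835] [ 0.4705 -0.0472] [0.0448 0.011 ] 15.3
relay
45 [0.4492 0.0211 0.0565] [0.4494 0.0213] [0.0397 0.0096] 17.3
stand
296 [ 0.4635 -0.0097  0.0214] [0.4848 0.0012] [0.1505 0.2003] 5.4
house
561 [0.4719 0.2799 0.0253] [0.4926 0.2584] [0.1752 0.1407] 88.0
nest
435 [0.4716 0.2719 0.0524] [0.5021 0.2657] [0.1033 0.1395] 77.9
walls
103 [0.4753 0.2673 0.0595] [0.5008 0.2619] [0.1141 0.1257] 85.9
bar
121 [0.4752 0.3746 0.2133] [0.4751 0.3754] [0.0132 0.0726] 88.7
```

```bash
cat > log.sh <<'E'
python3 - <<'P'
from cell import robot
import json
o=robot.get_obs(); print(round(o['t'],2),'q',o['joint_pos'].round(3),'p',o['eef_pos'].round(4),'r',o['eef_rot'].round(4),'F',o['force'].round(1),'w',round(o['width'],3),'ff',round(o['finger_force'],1))
open('log.jsonl','a').write(json.dumps([list(o['joint_pos']),list(o['eef_pos']),list(o['eef_rot'])])+'\n')
P
E
sh log.sh
python3 -m handwheel '0 0 0 30 -26 -3 1; 0 0 0 30 -26 -3 1;0 0 0 30 -26 -3 1;0 0 0 30 -26 -3 1;0 0 0 30 -26 -3 1;0 0 0 30 -26 -3 1' ; sh log.sh
python3 -m handwheel '0 0 0 30 -26 0 1; 0 0 0 30 -26 0 1;0 0 0 30 -26 0 1;0 0 0 30 -26 0 1;0 0 0 30 -26 0 1;0 0 0 30 -26 0 1' ; sh log.sh
python3 -m handwheel '0.1 0 0 0 0 -10 1; 0.1 0 0 0 0 -10 1; 0.1 0 0 0 0 -10 1; 0.1 0 0 0 0 -10 1' ; sh log.sh
```

```text
0.1 q [-1.416  0.218  1.615  0.     1.311 -0.112] p [ 0.1647 -0.6022  0.2441] r [ 0.9911  0.133  -0.     -0.0011] F [-0.4  0.9 -0.4] w 0.999 ff 0.0
t: 0.6
eef_pos: [0.2978, -0.403, 0.2628]
eef_rot: [0.991, 0.133, -0.0, -0.0]
force: [1.1, -0.9, -0.2]
width: 1.0
finger_force: 0.0
0.6 q [-1.075 -0.066  1.881  0.     1.327  0.23 ] p [ 0.2978 -0.403   0.2628] r [ 9.912e-01  1.327e-01 -1.000e-04 -4.000e-04] F [ 1.1 -0.9 -0.2] w 1.0 ff 0.0
t: 1.1
eef_pos: [0.4302, -0.205, 0.263]
eef_rot: [0.991, 0.133, -0.0, -0.0]
force: [0.3, -0.7, -0.1]
width: 0.996
finger_force: 0.0
1.1 q [-0.592 -0.123  1.933 -0.     1.332  0.712] p [ 0.4302 -0.205   0.263 ] r [ 9.911e-01  1.329e-01 -1.000e-04 -1.000e-04] F [ 0.3 -0.7 -0.1] w 0.996 ff 0.0
t: 1.43
eef_pos: [0.4319, -0.2117, 0.3035]
eef_rot: [0.971, 0.132, -0.027, -0.199]
force: [1.1, -0.0, 0.1]
width: 1.003
finger_force: 0.0
1.43 q [-0.733  0.058  1.725  0.216  1.701  0.559] p [ 0.4319 -0.2117  0.3035] r [ 0.9708  0.1318 -0.0266 -0.1989] F [ 1.1 -0.   0.1] w 1.003 ff 0.0
```

```bash
cat > fk.py <<'E'
from h import *
import json
from scipy.optimize import least_squares
Ez=lambda a:R.from_euler('z',a); Ey=lambda a:R.from_euler('y',a)
def fk(q,p):
    a1,h,l2,e,l3,d=p
    R1=Ez(q[0]);R2=R1*Ey(q[1]);R3=R1*Ey(q[1]+q[2]);R6=R3*Ez(q[3])*Ey(q[4])*Ez(q[5]+np.pi/2)
    return R1.apply([a1,0,h])+R2.apply([0,0,l2])+R3.apply([e,0,l3])+R6.apply([0,0,d]),R6
D=[json.loads(l) for l in open('log.jsonl')]
def res(p): return np.concatenate([fk(q,p)[0]-x for q,x,_ in D]+[[1e-4*(p[3]),1e-4*p[0]]])
s=least_squares(res,[.1,.4,.4,0,.4,.25]);PP=s.x
lo=np.array([-2.75,-.78,.31,-1.13,.13,-2.58]);hi=np.array([2.75,2.1,2.55,4.27,2.63,2.58])
def ik(pos,Rt,tries=20):
    best=None;rng=np.random.default_rng(0)
    for k in range(tries):
        f=lambda q:np.r_[(fk(q,PP)[0]-pos)*3,(fk(q,PP)[1].inv()*Rt).as_rotvec()]
        r=least_squares(f,np.clip([0,.1,1.7,.8,1.6,0]+rng.normal(0,.7 if k else 0,6),lo+.01,hi-.01),bounds=(lo,hi))
        if best is None or r.cost<best.cost: best=r
        if best.cost<1e-7: break
    return best.x,best.cost
def tool(yaw,th,s): # board-x horizontal dir = Y rotated yaw; th below horizontal
    b=np.array([-np.sin(yaw),np.cos(yaw),0]);z=b*np.cos(th)-np.array([0,0,1])*np.sin(th)
    y=s*np.array([np.cos(yaw),np.sin(yaw),0]);return R.from_matrix(np.c_[np.cross(y,z),y,z])
E
python3 - <<'E'
from fk import *
print('p',PP.round(4),'res',np.abs(s.fun).max())
for q,x,r in D: print((fk(q,PP)[1].inv()*R.from_quat(r)).magnitude().round(4),end=' ')
for t in(30,45,60):
  for sg in(1,-1):
    for h in (.044,.15):
      q,c=ik(np.array([.47,-.047,h]),tool(.298,np.radians(t),sg)); print('stand',t,sg,h,q.round(2),c.round(5))
    for h in (.054,.15):
      q,c=ik(np.array([.472,.27,h]),tool(-.05,np.radians(90-t),-sg)); print('  jig',90-t,-sg,h,q.round(2),c.round(5))
E
```

```text
p [0.6639 3.1317 0.6292 2.8307 0.5745 0.6136] res 0.06907139199220268Traceback (most recent call last):
  File "<stdin>", line 3, in <module>
AttributeError: 'float' object has no attribute 'round'
```

```bash
sed -i 's/a1,h,l2,e,l3,d=p/a1,h,l2,e,l3,d,b=p/; s/\[a1,0,h\]/[a1,b,h]/; s/0,.4,.25\]/0,.4,.25,.07]/' fk.py
python3 - <<'E'
from fk import *
print('p',PP.round(4),'res',np.abs(s.fun).max())
for q,x,r in D: print(round((fk(q,PP)[1].inv()*R.from_quat(r)).magnitude(),4),end=' ')
for t in(30,45,60):
  for sg in(1,-1):
    for h in (.044,.15):
      q,c=ik(np.array([.47,-.047,h]),tool(.298,np.radians(t),sg)); print('stand',t,sg,h,q.round(2),round(c,5))
    for h in (.054,.15):
      q,c=ik(np.array([.472,.27,h]),tool(-.05,np.radians(90-t),-sg)); print('  jig',90-t,-sg,h,q.round(2),round(c,5))
E
```

```text
p [-0.      0.2944  0.4545  0.0614  0.5577  0.2905  0.07  ] res 6.139810590184966e-06
0.0 0.0 0.0 0.0 stand 30 1 0.044 [-0.6   0.68  1.73  0.57  1.65 -1.14] 0.0
stand 30 1 0.15 [-0.6   0.5   1.76  0.58  1.78 -1.05] 0.0
  jig 60 -1 0.054 [0.06 0.28 2.12 0.86 0.84 2.58] 0.00667
  jig 60 -1 0.15 [0.   0.11 2.14 0.83 0.99 2.58] 0.02389
stand 30 -1 0.044 [-0.6   0.68  1.73  0.57  1.65  2.  ] 0.0
stand 30 -1 0.15 [-0.6   0.5   1.76  0.58  1.78  2.09] 0.0
  jig 60 1 0.054 [ 0.12  0.25  2.08  0.71  0.85 -0.32] 0.0
  jig 60 1 0.15 [ 0.12  0.08  2.05  0.62  1.02 -0.17] 0.0
stand 45 1 0.044 [-0.55  0.53  1.83  0.49  1.45 -1.08] 0.0
stand 45 1 0.15 [-0.55  0.35  1.83  0.49  1.61 -0.99] 0.0
  jig 45 -1 0.054 [-0.01  0.33  2.11  1.02  0.98  2.46] 0.0
  jig 45 -1 0.15 [-0.03  0.14  2.12  0.96  1.1   2.58] 0.00115
stand 45 -1 0.044 [-0.55  0.53  1.83  0.49  1.45  2.06] 0.0
stand 45 -1 0.15 [-0.55  0.35  1.83  0.49  1.61  2.15] 0.0
  jig 45 1 0.054 [-0.01  0.33  2.11  1.02  0.98 -0.68] 0.0
  jig 45 1 0.15 [-0.01  0.13  2.1   0.92  1.1  -0.48] 0.0
stand 60 1 0.044 [-0.48  0.38  1.93  0.39  1.24 -0.98] 0.0
stand 60 1 0.15 [-0.48  0.21  1.9   0.37  1.43 -0.9 ] 0.0
  jig 30 -1 0.054 [-0.11  0.46  2.1   1.22  1.17  2.2 ] 0.0
  jig 30 -1 0.15 [-0.11  0.24  2.13  1.15  1.25  2.4 ] 0.0
stand 60 -1 0.044 [-0.48  0.38  1.93  0.39  1.24  2.16] 0.0
stand 60 -1 0.15 [-0.48  0.21  1.9   0.37  1.43  2.24] 0.0
  jig 30 1 0.054 [-0.11  0.46  2.1   1.22  1.17 -0.94] 0.0
  jig 30 1 0.15 [-0.11  0.24  2.13  1.15  1.25 -0.74] 0.0
```

```bash
cat > mv.py <<'E'
from fk import *
def plan(pos,Rt):
    o=robot.get_obs();Rc=R.from_quat(o['eef_rot']);rv=(Rc.inv()*Rt).as_rotvec()
    n=int(np.ceil(np.linalg.norm(rv)/.12)); d=Rt.inv().apply(pos-o['eef_pos'])*1000
    print('TURN',rv.round(3),'n',n,'each',(rv/max(n,1)).round(4),' SHIFT tool',d.round(1),'n',int(np.ceil(np.linalg.norm(d)/38)))
    return Rt
E
python3 - <<'E'
from mv import *
T=tool(.298,np.pi/4,-1);z=T.as_matrix()[:,2];G=np.array([.4705,-.0472,.044])
plan(G-.125*z,T); print(G-.125*z)
E
```

```text
TURN [ 0.285 -0.311  1.527] n 14 each [ 0.0204 -0.0222  0.1091]  SHIFT tool [ 80.3 -85.2 161.7] n 6
[ 0.49645161 -0.13169269  0.13238835]
```

```bash

python3 -m handwheel '.0204 -.0222 .109 0 0 0 1;.0204 -.0222 .109 0 0 0 1;.0204 -.0222 .109 0 0 0 1;.0204 -.0222 .109 0 0 0 1;.0204 -.0222 .109 0 0 0 1;.0204 -.0222 .109 0 0 0 1;.0204 -.0222 .109 0 0 0 1' >/dev/null
python3 -m handwheel '.0204 -.0222 .109 0 0 0 1;.0204 -.0222 .109 0 0 0 1;.0204 -.0222 .109 0 0 0 1;.0204 -.0222 .109 0 0 0 1;.0204 -.0222 .109 0 0 0 1;.0204 -.0222 .109 0 0 0 1;.0204 -.0222 .109 0 0 0 1' >/dev/null
python3 -m handwheel '0 0 0 20 -21 20 1;0 0 0 20 -21 20 1;0 0 0 20 -21 20 1;0 0 0 20 -22 20 1;0 0 0 0 0 0 1'; sh log.sh
python3 - <<'E'
from mv import *
c=cap('wrist','w1');o=robot.get_obs()
Tw=np.eye(4);Tw[:3,:3]=R.from_quat(o['eef_rot']).as_matrix();Tw[:3,3]=o['eef_pos'];print((np.linalg.inv(Tw)@c['world_from_camera']).round(3),c['camera_matrix'][0,0])
E
```

```text
t: 3.02
eef_pos: [0.5122, -0.1851, 0.1821]
eef_rot: [0.741, -0.55, -0.311, -0.227]
force: [-2.1, 0.4, -1.6]
width: 0.996
finger_force: 0.0
3.02 q [-0.689  0.496  1.545  0.409  1.783  2.101] p [ 0.5122 -0.1851  0.1821] r [ 0.7414 -0.5498 -0.3108 -0.2266] F [-2.1  0.4 -1.6] w 0.996 ff 0.0
[[-0.002  0.953  0.304  0.08 ]
 [ 1.     0.002  0.001 -0.001]
 [ 0.     0.304 -0.953 -0.127]
 [ 0.     0.     0.     1.   ]] 394.18879234390215
```

View pics/w1.png

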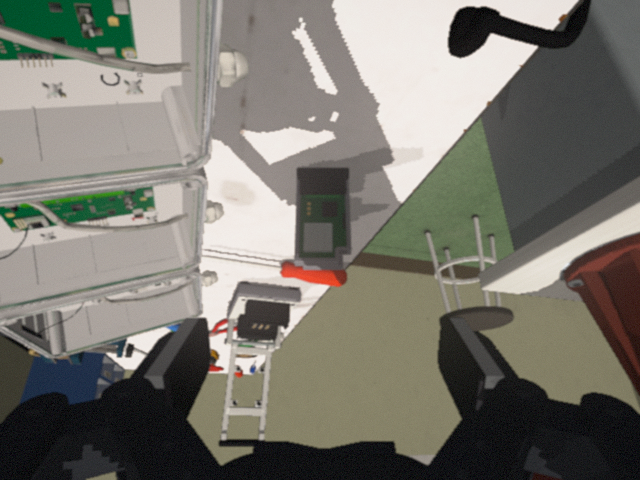

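The wrist view shows the radio board's component side at about (325,225). Its top edge is at row 262 with the notch at lower right (345,265), and the stand is behind it at (322,180). I'll fit it from the depth.

```bash
python3 - <<'E'
from mv import *
P=pts(load('w1'))
q=P[175:275,285:365].reshape(-1,3); q=q[(q[:,2]>.03)&(q[:,2]<.1)&(q[:,1]<-.02)&(q[:,1]>-.1)]
yaw=.298
for _ in range(4):
    b=np.array([-np.sin(yaw),np.cos(yaw)]);w=np.array([np.cos(yaw),np.sin(yaw)])
    a=q[:,:2]@b;t=q[:,:2]@w
    # frame rim: nearest side (min along b) per t-bin
    f=[];
    for k in np.arange(t.min()+.002,t.max()-.002,.003):
        m=abs(t-k)<.0015
        if m.sum()>8:f.append((k,np.percentile(a[m],4)))
    f=np.array(f);sl=np.polyfit(f[:,0],f[:,1],1)[0];yaw+=np.arctan(sl)
    print('yaw',yaw,'edges t',np.percentile(t,[.5,2,50,98,99.5]).round(4),'face a',np.percentile(a,[2,10,50,90]).round(4),'top z',np.percentile(q[:,2],[98,99.5]).round(4),len(q))
r=cv2.minAreaRect(q[q[:,2]>.06][:,:2].astype(np.float32));print(r)
top=q[(q[:,2]>.083)];r=cv2.minAreaRect(top[:,:2].astype(np.float32));print('top',r,len(top))
E
```

```text
yaw 0.2951406507483768 edges t [0.4134 0.4143 0.4371 0.4583 0.459 ] face a [-0.1917 -0.1908 -0.1875 -0.1829] top z [0.086  0.0862] 3245
yaw 0.29512820995112354 edges t [0.414  0.4148 0.4376 0.4589 0.4596] face a [-0.1904 -0.1896 -0.1862 -0.1817] top z [0.086  0.0862] 3245
yaw 0.29512825584082986 edges t [0.414  0.4148 0.4376 0.4589 0.4596] face a [-0.1904 -0.1896 -0.1862 -0.1817] top z [0.086  0.0862] 3245
yaw 0.2951282556715588 edges t [0.414  0.4148 0.4376 0.4589 0.4596] face a [-0.1904 -0.1896 -0.1862 -0.1817] top z [0.086  0.0862] 3245
((0.4718991816043854, -0.050467122346162796), (0.046095702797174454, 0.011578490026295185), 16.436981201171875)
top ((0.476784348487854, -0.048964448273181915), (0.035757265985012054, 0.011463301256299019), 17.765653610229492) 353
```

```bash
python3 - <<'E'
from mv import *
T=tool(.295,np.pi/4,-1);z=T.as_matrix()[:,2];G=np.array([.4717,-.0495,.044])
plan(G+.005*z,T)
E
```

```text
TURN [ 0.006  0.003 -0.002] n 1 each [ 0.0057  0.0033 -0.0019]  SHIFT tool [ -0.9  -1.6 205.4] n 6
```

```bash

python3 -m handwheel '.0057 .0033 -.0019 0 0 0 1;0 0 0 -1 -1.6 35 1;0 0 0 0 0 35 1;0 0 0 0 0 35 1;0 0 0 0 0 35 1;0 0 0 0 0 25 1;0 0 0 0 0 20 1;0 0 0 0 0 10 1;0 0 0 0 0 10 1;0 0 0 0 0 0 1' ; sh log.sh
python3 - <<'E'
from mv import *
cap('wrist','w2')
T=tool(.295,np.pi/4,-1);z=T.as_matrix()[:,2];G=np.array([.4717,-.0495,.044])
plan(G+.005*z,T)
E
```

```text
t: 3.9
eef_pos: [0.473, -0.0491, 0.0445]
eef_rot: [0.743, -0.551, -0.303, -0.228]
force: [-0.4, -0.5, -0.1]
width: 1.003
finger_force: 0.0
3.9 q [-0.552  0.524  1.828  0.493  1.44   2.062] p [ 0.473  -0.0491  0.0445] r [ 0.7435 -0.5509 -0.3029 -0.2282] F [-0.4 -0.5 -0.1] w 1.003 ff 0.0
TURN [-0.006 -0.009  0.003] n 1 each [-0.0062 -0.0085  0.003 ]  SHIFT tool [0.  1.9 6.4] n 1
```

View pics/w2.png

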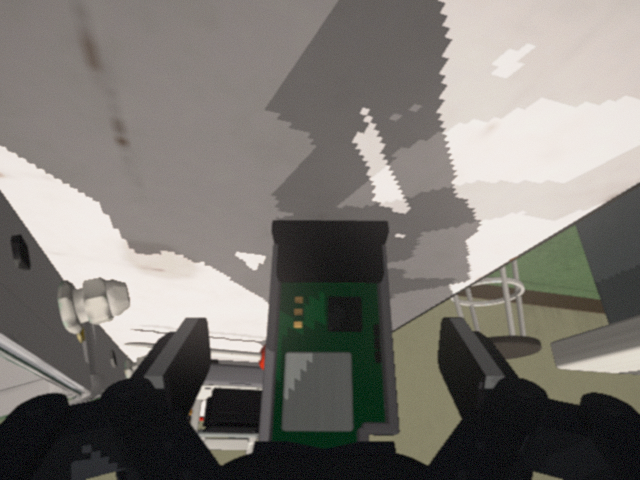

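The board sits between the fingers: its middle is at column 331 and the finger gap's middle is at 324. I'll correct about 2 mm, close, then pull out along the slot (straight up).

```bash

python3 -m handwheel '-.006 -.0085 .003 0 0 0 1;0 0 0 0 2 6 1;0 0 0 0 0 0 1;0 0 0 0 0 0 -1;0 0 0 0 0 0 -1;0 0 0 0 0 0 -1;0 0 0 0 0 0 -1;0 0 0 0 0 0 -1;0 0 0 0 0 0 -1;0 0 0 0 0 0 -1' ; 
python3 -m handwheel '0 0 0 0 0 0 -1;0 0 0 0 0 0 -1;0 0 0 0 0 0 -1;0 0 0 0 0 0 -1'; sh log.sh
python3 - <<'E'
from mv import *
o=robot.get_obs();T=tool(.295,np.pi/4,-1)
plan(o['eef_pos']+[0,0,.1],T)
E
```

```text
t: 4.78
eef_pos: [0.4705, -0.046, 0.0402]
eef_rot: [0.742, -0.55, -0.308, -0.228]
force: [0.6, -0.5, 2.5]
width: 0.527
finger_force: 61.1
t: 5.12
eef_pos: [0.4705, -0.046, 0.0402]
eef_rot: [0.742, -0.55, -0.308, -0.228]
force: [-0.1, -1.1, 3.1]
width: 0.527
finger_force: 61.2
5.12 q [-0.549  0.534  1.83   0.494  1.439  2.061] p [ 0.4705 -0.046   0.0402] r [ 0.742  -0.5502 -0.3079 -0.228 ] F [-0.1 -1.1  3.1] w 0.527 ff 61.2
TURN [ 0.     0.001 -0.   ] n 1 each [ 0.0002  0.0009 -0.0004]  SHIFT tool [-70.7  -0.  -70.7] n 3
```

```bash

python3 -m handwheel '0 0 0 -5 0 -5 -1;0 0 0 -8 0 -8 -1;0 0 0 -10 0 -10 -1;0 0 0 -12 0 -12 -1;0 0 0 -12 0 -12 -1;0 0 0 -12 0 -12 -1;0 0 0 -20 0 -20 -1;0 0 0 -20 0 -20 -1;0 0 0 0 0 0 -1'; sh log.sh
python3 - <<'E'
from mv import *
cap('wrist','w3');cap('scene','s3');
a=load('s3')['image'][150:350,270:490];b=load('w3')['image']
o=np.zeros((400,800,3),np.uint8);o[:,:440]=cv2.resize(a,(440,400));o[:270,440:]=cv2.resize(b,(360,270))
cv2.imwrite('pics/b.png',o[:,:,::-1])
E
```

```text
t: 5.87
eef_pos: [0.4729, -0.0467, 0.1856]
eef_rot: [0.744, -0.549, -0.304, -0.229]
force: [-0.0, -0.7, -0.2]
width: 0.526
finger_force: 61.1
5.87 q [-0.549  0.294  1.813  0.493  1.659  2.178] p [ 0.4729 -0.0467  0.1856] r [ 0.7436 -0.5495 -0.3044 -0.2291] F [-0.  -0.7 -0.2] w 0.526 ff 61.1
```

View pics/b.png

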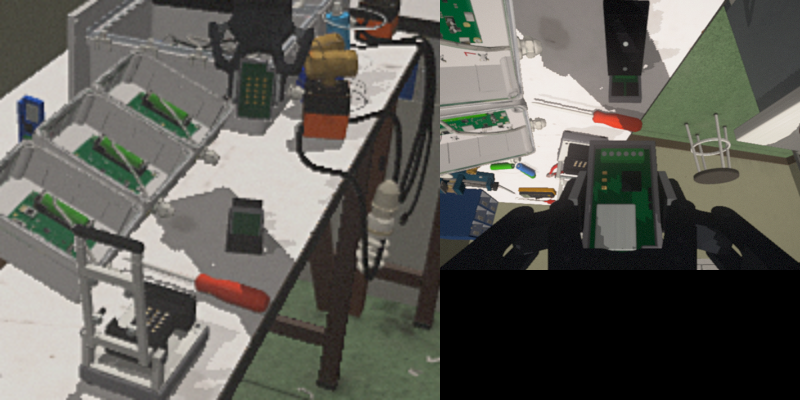

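The combined picture shows the board held between the pads and out of the stand. The relay board still stands at (245,225). Next I measure how the board sits in the grip and plan the half turn.

```bash
cat > inhand.py <<'E'
from mv import *
def inhand(name,o):
    # board axes in tool frame as nominal at grasp: bz=(-s,0,-s), bx=(-s,0,s)
    P=pts(load(name)).reshape(-1,3);Tc=R.from_quat(o['eef_rot'])
    p=Tc.inv().apply(P-o['eef_pos']);s=2**.5/2
    bz=np.array([-s,0,-s]);bx=np.array([-s,0,s]);by=np.cross(bz,bx)
    B=np.c_[p@bx,p@by,p@bz]
    m=(abs(B[:,1])<.0255)&(abs(B[:,0])<.03)&(B[:,2]>-.055)&(B[:,2]<.05)
    return B[m]
E
python3 - <<'E'
from inhand import *
o=robot.get_obs();B=inhand('w3',o);print(len(B),np.percentile(B,[1,5,50,95,99],axis=0).round(4))
for k in np.arange(-.05,.03,.006):
    m=abs(B[:,2]-k)<.003
    if m.sum()>10: print(k.round(3),m.sum(),'x',np.percentile(B[m,0],[3,10,50]).round(4),'y',np.percentile(B[m,1],[1,99]).round(4))
print('bottom z',np.sort(B[:,2])[:200:20].round(4))
T=tool(-.04,np.pi/4,1);plan(np.array([.473,.22,.22]),T)
E
```

```text
27674 [[-0.0263 -0.0248 -0.0287]
 [-0.0182 -0.0237 -0.0264]
 [-0.0067 -0.0011  0.0097]
 [-0.0014  0.0207  0.0353]
 [-0.0009  0.0238  0.0377]]
-0.032 188 x [-0.0104 -0.0102 -0.0095] y [-0.0242  0.0206]
-0.026 1916 x [-0.0106 -0.0102 -0.0085] y [-0.0244  0.0203]
-0.02 1724 x [-0.0101 -0.0095 -0.0083] y [-0.0243  0.0205]
-0.014 2238 x [-0.0101 -0.0093 -0.0029] y [-0.0243  0.0204]
-0.008 1861 x [-0.0102 -0.0094 -0.0029] y [-0.0245  0.0245]
-0.002 2172 x [-0.0131 -0.0102 -0.0055] y [-0.0247  0.0248]
0.004 2538 x [-0.0188 -0.0151 -0.0033] y [-0.0249  0.0248]
0.01 2577 x [-0.025  -0.0219 -0.0027] y [-0.0249  0.025 ]
0.016 3052 x [-0.0274 -0.0255 -0.0073] y [-0.0251  0.0243]
0.022 3031 x [-0.0229 -0.0189 -0.0072] y [-0.0252  0.0224]
0.028 2933 x [-0.0153 -0.0103 -0.007 ] y [-0.0251  0.0216]
bottom z [-0.0303 -0.0298 -0.0297 -0.0295 -0.0294 -0.0293 -0.0292 -0.0291 -0.0291
 -0.029 ]
TURN [ 2.000e-03  3.440e-01 -2.884e+00] n 25 each [ 1.000e-04  1.380e-02 -1.153e-01]  SHIFT tool [215.4  -8.5 160.8] n 8
```

```bash

python3 -m handwheel '0 .0138 -.1153 0 0 0 -1;0 .0138 -.1153 0 0 0 -1;0 .0138 -.1153 0 0 0 -1;0 .0138 -.1153 0 0 0 -1;0 .0138 -.1153 0 0 0 -1;0 .0138 -.1153 0 0 0 -1;0 .0138 -.1153 0 0 0 -1;0 .0138 -.1153 0 0 0 -1;0 .0138 -.1153 0 0 0 -1' >/dev/null
python3 -m handwheel '0 .0138 -.1153 0 0 0 -1;0 .0138 -.1153 0 0 0 -1;0 .0138 -.1153 0 0 0 -1;0 .0138 -.1153 0 0 0 -1;0 .0138 -.1153 0 0 0 -1;0 .0138 -.1153 0 0 0 -1;0 .0138 -.1153 0 0 0 -1;0 .0138 -.1153 0 0 0 -1' >/dev/null;sh log.sh
python3 -m handwheel '0 .0138 -.1153 0 0 0 -1;0 .0138 -.1153 0 0 0 -1;0 .0138 -.1153 0 0 0 -1;0 .0138 -.1153 0 0 0 -1;0 .0138 -.1153 0 0 0 -1;0 .0138 -.1153 0 0 0 -1;0 .0138 -.1153 0 0 0 -1;0 .0138 -.1153 0 0 0 -1' >/dev/null;sh log.sh
python3 -m handwheel '0 0 0 27 -1 20 -1;0 0 0 27 -1 20 -1;0 0 0 27 -1 20 -1;0 0 0 27 -1 20 -1;0 0 0 27 -1 20 -1;0 0 0 27 -1 20 -1;0 0 0 27 -1 20 -1;0 0 0 27 -1 20 -1;0 0 0 0 0 0 -1'>/dev/null; sh log.sh
python3 - <<'E'
from mv import *
cap('wrist','w4');np.save('o4.npy',robot.get_obs(),allow_pickle=True)
E
```

```text
7.38 q [-0.584  0.174  1.939  0.548  1.494  0.183] p [ 0.469  -0.045   0.1784] r [ 0.8943  0.2908  0.0924 -0.3274] F [-0.1 -0.9 -0.4] w 0.532 ff 61.1
8.05 q [-0.631  0.195  1.956  0.628  1.517 -0.802] p [ 0.469  -0.0451  0.1784] r [ 0.6653  0.6402  0.2759 -0.2671] F [-0.1 -0.1 -0.2] w 0.526 ff 61.1
8.8 q [-0.111  0.005  2.074  0.832  1.274 -0.417] p [0.4708 0.2247 0.2195] r [ 0.665   0.6405  0.2746 -0.2686] F [-0.   0.5 -0.8] w 0.524 ff 61.5
```

View pics/w4.png

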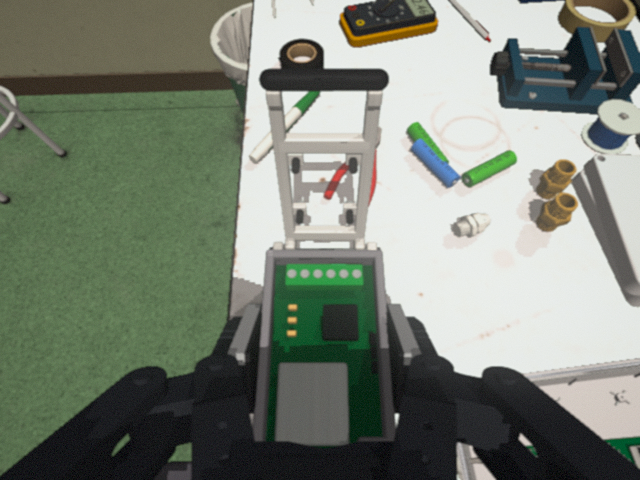

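The wrist view shows the board component side up, with its far end at row 250 covering the pocket. The open frame is visible, with its bar centred at (325,79) and the hinge at row 245. I'll locate the jig from the bar and rails here and from the top view's housing edges.

```bash
python3 - <<'E'
from inhand import *
P=pts(load('w4')); 
def info(n,q): print(n,len(q),np.median(q,0).round(4),'min',np.percentile(q,2,axis=0).round(4),'max',np.percentile(q,98,axis=0).round(4))
q=P[66:93,262:389].reshape(-1,3);q=q[(q[:,2]>.18)];info('bar',q)
r=cv2.minAreaRect(q[:,:2].astype(np.float32));print(r)
l,rr=np.polyfit(q[:,0],q[:,1],1);print('bar yaw',np.arctan(l))
# rails outer edges
f=P[95:245,265:395].reshape(-1,3);f=f[(f[:,2]>.07)&(f[:,1]>.3)&(f[:,1]<.42)]
info('frame',f)
for k in np.arange(.08,.2,.02):
    g=f[abs(f[:,2]-k)<.008]
    if len(g)>20: print(k.round(2),len(g),'x',np.percentile(g[:,0],[1,99]).round(4),'mid',np.percentile(g[:,0],[1,99]).mean().round(4),'y',np.percentile(g[:,1],[5,50,95]).round(4))
o=np.load('o4.npy',allow_pickle=True).item();B=inhand('w4',o);print('board',np.percentile(B[abs(B[:,2]+.02)<.01],[2,50,98],axis=0).round(4),'bottom',np.sort(B[:,2])[:400:50].round(4))
# top view housing
c=load('top');T=pts(c);
h=T.reshape(-1,3);h=h[(h[:,2]>.019)&(h[:,2]<.034)&(h[:,0]>.39)&(h[:,0]<.56)&(h[:,1]>.19)&(h[:,1]<.37)];info('house',h)
for y in np.arange(.21,.31,.01):
    g=h[abs(h[:,1]-y)<.005]; print(y.round(2),g[:,0].min().round(4),g[:,0].max().round(4),((g[:,0].min()+g[:,0].max())/2).round(4))
for x in np.arange(.43,.52,.01):
    g=h[abs(h[:,0]-x)<.005]; print(x.round(2),'right edge',g[:,1].min().round(4))
n=T.reshape(-1,3);n=n[(n[:,2]>.056)&(n[:,2]<.066)&(n[:,0]>.42)&(n[:,0]<.53)&(n[:,1]>.2)&(n[:,1]<.33)]
for lab,m in(('R',n[:,1]<.255),('L',n[:,1]>.28)): info('wall'+lab,n[m])
E
```

```text
bar 2851 [0.4768 0.3698 0.2136] min [0.4431 0.3668 0.2057] max [0.5098 0.3762 0.2164]
((0.4900473654270172, 0.2881193161010742), (0.0704180970788002, 0.19319787621498108), 9.080955505371094)
bar yaw -0.024826809796762387
frame 7263 [0.4753 0.3628 0.1562] min [0.4423 0.3454 0.0712] max [0.5084 0.3712 0.2011]
0.08 944 x [0.4416 0.5078] mid 0.4747 y [0.3475 0.3499 0.3551]
0.1 796 x [0.4417 0.5084] mid 0.4751 y [0.3445 0.3538 0.3601]
0.12 385 x [0.4415 0.5088] mid 0.4751 y [0.3541 0.3567 0.3597]
0.14 450 x [0.4418 0.5091] mid 0.4754 y [0.3576 0.3601 0.3628]
0.16 1723 x [0.4423 0.5086] mid 0.4755 y [0.354  0.3637 0.3656]
0.18 666 x [0.442  0.5093] mid 0.4756 y [0.3645 0.3672 0.3703]
board [[-0.0088 -0.0226 -0.0291]
 [-0.0045 -0.001  -0.0202]
 [ 0.0004  0.0219 -0.0104]] bottom [-0.0352 -0.0346 -0.0344 -0.0342 -0.034  -0.0338 -0.0336 -0.0334]
house 602 [0.4569 0.2838 0.0251] min [0.4244 0.2207 0.0194] max [0.5173 0.3409 0.033 ]Traceback (most recent call last):
  File "<stdin>", line 18, in <module>
    return umr_minimum(a, axis, None, out, keepdims, initial, where)
ValueError: zero-size array to reduction operation minimum which has no identity
```

```bash
python3 - <<'E'
from h import *
c=load('top');T=pts(c).reshape(-1,3)
J0=np.array([.4735,.2696]);yaw=-.025
ex=np.array([-np.sin(yaw),np.cos(yaw)]);ey=np.array([-np.cos(yaw),-np.sin(yaw)])
j=np.c_[(T[:,:2]-J0)@ex,(T[:,:2]-J0)@ey,T[:,2]]
h=j[(abs(j[:,2]-.026)<.008)&(abs(j[:,0])<.1)&(abs(j[:,1])<.07)]
for lab,ax,ks in(('y-range',1,np.arange(-.045,.03,.012)),('xmin',0,np.arange(-.04,.045,.012))):
    for k in ks:
        g=h[abs(h[:,1-ax]-k)<.006]; 
        if len(g)>3: print(lab,k.round(3),len(g),np.sort(g[:,ax])[[0,1,-2,-1]].round(4))
n=j[(j[:,2]>.055)&(j[:,2]<.066)&(abs(j[:,1])<.05)]
for lab,m in(('R',(n[:,0]<-.02)&(n[:,0]>-.06)),('L',(n[:,0]>.02)&(n[:,0]<.055))):
    g=n[m];print(lab,len(g),np.percentile(g,[3,50,97],axis=0).round(4))
E
```

```text
y-range -0.045 75 [-0.0431 -0.0431  0.05    0.0504]
y-range -0.033 28 [-0.0425 -0.0416  0.0503  0.0506]
y-range -0.021 49 [-0.0447 -0.0416  0.0483  0.0505]
y-range -0.009 67 [-0.0445 -0.0445  0.0481  0.0511]
y-range 0.003 69 [-0.0438 -0.0437  0.0493  0.0494]
y-range 0.015 63 [-0.0439 -0.0437  0.0489  0.0493]
y-range 0.027 58 [-0.0423 -0.0423  0.0502  0.0504]
xmin -0.04 116 [-0.0495 -0.0489  0.0619  0.0625]
xmin -0.028 83 [-0.05   -0.0498  0.0703  0.0704]
xmin -0.016 51 [-0.0506 -0.0506  0.0723  0.0724]
xmin -0.004 28 [-0.0481 -0.0477  0.0715  0.0719]
xmin 0.008 25 [-0.0493 -0.0492  0.0712  0.0716]
xmin 0.02 64 [-0.0496 -0.0494  0.0734  0.074 ]
xmin 0.032 109 [-0.0497 -0.0495  0.0715  0.0728]
xmin 0.044 139 [-0.048  -0.0476  0.0775  0.0779]
R 52 [[-0.0449 -0.028   0.0556]
 [-0.0398  0.001   0.0585]
 [-0.0274  0.0326  0.0648]]
L 50 [[ 0.0329 -0.0277  0.0555]
 [ 0.0465  0.0041  0.0592]
 [ 0.0503  0.0331  0.064 ]]
```

```bash
python3 - <<'E'
from mv import *
T=tool(-.025,np.pi/4,1);c=np.array([-.0011,0,-.0071])
plan(np.array([.4730,.2699,.072])-T.apply(c),T)
o=robot.get_obs();print(T.inv().apply([0,0,-.1])*1000)
E
```

```text
TURN [ 0.004 -0.001 -0.012] n 1 each [ 0.0043 -0.0007 -0.0116]  SHIFT tool [-69.1   0.7 144.3] n 5
[-7.07106781e+01 -5.55111512e-15  7.07106781e+01]
```

```bash

python3 -m handwheel '.0043 -.0007 -.0116 0 0 0 -1;0 0 0 19 .7 19 -1;0 0 0 18.5 0 18.5 -1;0 0 0 -20 0 20 -1;0 0 0 -20 0 20 -1;0 0 0 -20 0 20 -1;0 0 0 -20 0 20 -1;0 0 0 -16 0 16 -1;0 0 0 -11 0 11 -1;0 0 0 0 0 0 -1' >/dev/null; sh log.sh
python3 - <<'E'
from mv import *
c=cap('wrist','w5');np.save('o5.npy',robot.get_obs(),allow_pickle=True)
cv2.imwrite('pics/w5c.png',cv2.resize(c['image'][180:480,180:480],(800,600)if 0 else (600,600),interpolation=cv2.INTER_CUBIC)[:,:,::-1])
E
```

```text
9.68 q [-0.008  0.316  2.094  0.992  1.005 -0.652] p [0.4745 0.2714 0.0648] r [ 0.6646  0.6419  0.2734 -0.2674] F [-0.1 -0.5  0.2] w 0.527 ff 62.1
```

View pics/w5c.png

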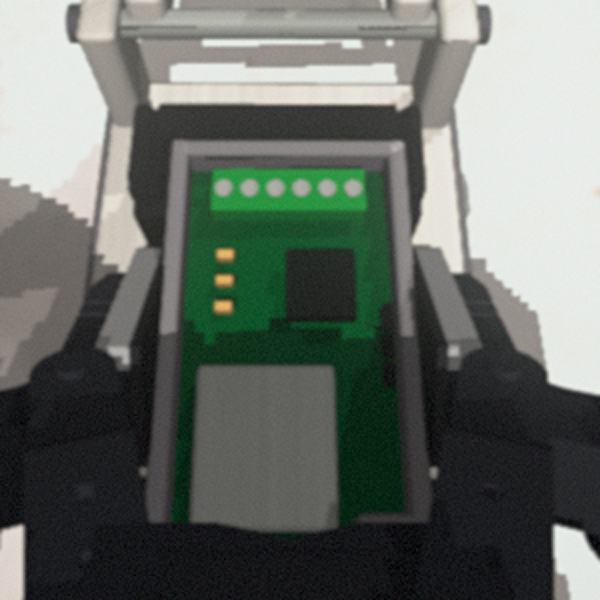

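The low-hover view shows the board's far end at crop row 142, inside the black nest block (columns 130–420, far edge at row 105). I'll measure board against wall in this one image.

```bash
python3 - <<'E'
from inhand import *
o=np.load('o5.npy',allow_pickle=True).item();P=pts(load('w5'))
J0=np.array([.4735,.2696]);yaw=-.025
ex=np.array([-np.sin(yaw),np.cos(yaw)]);ey=np.array([-np.cos(yaw),-np.sin(yaw)])
T=P.reshape(-1,3);j=np.c_[(T[:,:2]-J0)@ex,(T[:,:2]-J0)@ey,T[:,2]]*1000
im=load('w5')['image'].reshape(-1,3).astype(int)
w=j[(abs(j[:,2]-60)<3)&(j[:,0]>26)&(j[:,0]<60)&(abs(j[:,1])<45)&(im.max(1)<60)]
print('wall',len(w),np.percentile(w,[1,50,99],axis=0).round(1))
for k in(36,40,44,46):
    g=w[abs(w[:,0]-k)<1.5]; 
    if len(g)>5:print(k,len(g),'y',np.percentile(g[:,1],[1,99]).round(1))
b=j[(j[:,2]>70)&(j[:,2]<80)&(j[:,0]>0)&(j[:,0]<50)&(abs(j[:,1])<30)]
print('board',len(b),np.percentile(b,[.5,50,99.5],axis=0).round(1))
b2=b[b[:,0]>25];print(np.percentile(b2[:,1],[.5,99.5]).round(1))
c=np.array([-.0011,0,-.0071]);C=o['eef_pos']+R.from_quat(o['eef_rot']).apply(c);print('kin centre',((C[:2]-J0)@ex).round(4),((C[:2]-J0)@ey).round(4),C[2].round(4))
# housing edges in this view
h=j[(abs(j[:,2]-26)<3)&(abs(j[:,1])<60)&(j[:,0]>10)&(j[:,0]<60)];print('house',len(h),np.percentile(h,[1,99],axis=0).round(1))
# axes of board now
T=R.from_quat(o['eef_rot']).as_matrix();s=.5**.5;print('bx',(T@[-s,0,s]).round(4),'bz',(T@[-s,0,-s]).round(4))
E
```

```text
wall 1311 [[ 30.9 -27.   57. ]
 [ 45.    7.1  59.4]
 [ 48.   30.9  62.3]]
36 66 y [-27.3  30.9]
40 44 y [-26.7  30.8]
44 525 y [-24.2  28.8]
46 747 y [-23.7  28. ]
board 4506 [[  0.3 -29.6  70. ]
 [ 22.6   0.1  71.4]
 [ 34.8  27.7  79.7]]
[-24.1  21.5]
kin centre -0.0037 -0.0017 0.0705
house 2361 [[ 21.4 -44.9  23.1]
 [ 59.5  47.5  27.3]]
bx [-2.5e-03 -5.0e-04 -1.0e+00] bz [-3.230e-02 -9.995e-01  5.000e-04]
```

```bash

python3 -m handwheel '0 0 0 3 -3 3 -1;0 0 0 0 0 0 -1;0 0 0 0 0 0 -1' >/dev/null; sh log.sh
cat > bc.py <<'E'
from mv import *
o=robot.get_obs();J0=np.array([.4719,.2699]);yaw=-.025
ex=np.array([-np.sin(yaw),np.cos(yaw)]);ey=np.array([-np.cos(yaw),-np.sin(yaw)])
T=R.from_quat(o['eef_rot']);C=o['eef_pos']+T.apply([-.0011,0,-.0071]);s=.5**.5
print('centre mm in jig',((C[:2]-J0)@ex*1000).round(1),((C[:2]-J0)@ey*1000).round(1),'above seat',((C[2]-.054)*1000).round(1),'bx',T.apply([-s,0,s]).round(4),'bz',T.apply([-s,0,-s]).round(4),'F',o['force'].round(1),o['t'])
E
python3 bc.py
```

```text
9.98 q [ 0.004  0.305  2.097  0.997  1.    -0.648] p [0.4738 0.2772 0.0693] r [ 0.6625  0.6439  0.2759 -0.2651] F [ 0.5  0.2 -1.5] w 0.526 ff 62.1
centre mm in jig 1.6 -1.6 above seat 19.6 bx [ 4.1e-03 -3.0e-04 -1.0e+00] bz [-3.020e-02 -9.995e-01  2.000e-04] F [ 0.5  0.2 -1.5] 9.9833
```

```bash

python3 -m handwheel '0 0 0 -.5 -1.6 -.5 -1;0 0 0 -3 0 3 -1;0 0 0 -3 0 3 -1;0 0 0 0 0 0 -1;0 0 0 0 0 0 -1' >/dev/null; python3 bc.py
python3 -m handwheel '0 0 0 -2 0 2 -1;0 0 0 -2 0 2 -1;0 0 0 0 0 0 -1;0 0 0 0 0 0 -1' >/dev/null; python3 bc.py
```

```text
centre mm in jig 1.0 0.7 above seat 9.7 bx [ 1.6e-03 -3.0e-04 -1.0e+00] bz [-3.030e-02 -9.995e-01  2.000e-04] F [ 0.3  0.5 -1. ] 10.4
centre mm in jig 1.0 0.5 above seat 4.2 bx [ 1.7e-03 -2.0e-04 -1.0e+00] bz [-3.050e-02 -9.995e-01  1.000e-04] F [ 0.4 -0.1 -1.5] 10.7333
```

Inside the pocket and free of contact so far, so I continue down gently.

```bash

python3 -m handwheel '0 0 0 -1 0 1 -1;0 0 0 -1 0 1 -1;0 0 0 0 0 0 -1;0 0 0 0 0 0 -1' >/dev/null; python3 bc.py
python3 -m handwheel '0 0 0 -.7 0 .7 -1;0 0 0 0 0 0 -1;0 0 0 0 0 0 -1' >/dev/null; python3 bc.py
```

```text
centre mm in jig 1.0 0.0 above seat 2.1 bx [ 2.8e-03  6.0e-04 -1.0e+00] bz [-3.040e-02 -9.995e-01 -7.000e-04] F [-1.5 -0.6  2.9] 11.0667
centre mm in jig 1.2 -0.1 above seat 1.9 bx [ 0.0031  0.0019 -1.    ] bz [-0.0297 -0.9996 -0.002 ] F [-3.  -4.6  7.4] 11.3167
```

```bash

python3 -m handwheel '0 0 0 -.7 0 -.7 -1;0 0 0 0 0 0 -1;0 0 0 0 0 0 -1' >/dev/null; python3 bc.py
python3 -m handwheel '0 0 0 -.7 0 .7 -1;0 0 0 0 0 0 -1;0 0 0 0 0 0 -1' >/dev/null; python3 bc.py
python3 - <<'E'
from mv import *
c=cap('wrist','w6')
cv2.imwrite('pics/w6c.png',cv2.resize(c['image'][180:480,180:480],(600,600),interpolation=cv2.INTER_CUBIC)[:,:,::-1])
E
```

```text
centre mm in jig 0.5 -0.2 above seat 1.8 bx [ 0.0032  0.0022 -1.    ] bz [-0.0302 -0.9995 -0.0023] F [-0.9 -1.   6.5] 11.5667
centre mm in jig 0.6 -0.3 above seat 1.7 bx [ 0.0034  0.0037 -1.    ] bz [-0.0293 -0.9996 -0.0038] F [-4.4 -4.5 11.7] 11.8167
```

View pics/w6c.png

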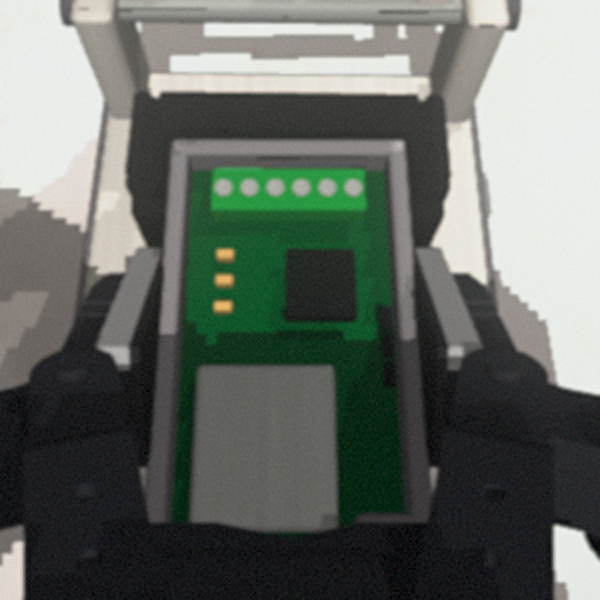

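The board lies inside the nest walls (block columns 130–445, board 170–405) and sits on a hard floor. I'll release and back off along the tool.

```bash

python3 -m handwheel '0 0 0 .7 0 -.7 -1;0 0 0 0 0 0 0.5;0 0 0 0 0 0 .5;0 0 0 0 0 0 .5;0 0 0 0 0 0 .5;0 0 0 0 0 0 .5' >/dev/null; sh log.sh
python3 -m handwheel '0 0 0 0 0 -10 .6;0 0 0 0 0 -20 .6;0 0 0 0 0 -35 .6;0 0 0 0 0 -35 .6;0 0 0 0 0 -30 .6;0 0 0 0 0 0 0;0 0 0 0 0 0 0'>/dev/null; sh log.sh
python3 - <<'E'
from mv import *
c=cap('wrist','w7')
cv2.imwrite('pics/w7c.png',cv2.resize(c['image'][120:420,180:480],(600,600),interpolation=cv2.INTER_CUBIC)[:,:,::-1])
P=pts(c).reshape(-1,3);im=c['image'].reshape(-1,3)
J0=np.array([.4719,.2699]);yaw=-.025
ex=np.array([-np.sin(yaw),np.cos(yaw)]);ey=np.array([-np.cos(yaw),-np.sin(yaw)])
j=np.c_[(P[:,:2]-J0)@ex,(P[:,:2]-J0)@ey,P[:,2]]*1000
n=(abs(j[:,0])<50)&(abs(j[:,1])<35)&(j[:,2]>45)&(j[:,2]<75)
blk=n&(im.max(1)<50)&(j[:,2]>56.5)&(j[:,2]<66);print('walls',np.percentile(j[blk],[1,50,99],axis=0).round(1))
g=n&(im.max(1)>60)&(abs(j[:,0])<44)&(abs(j[:,1])<26)&(j[:,2]<66);print('board',np.percentile(j[g],[.5,50,99.5],axis=0).round(1))
for a in(-35,0,35):
  m=g&(abs(j[:,0]-a)<5);print(a,m.sum(),np.percentile(j[m],[1,90,99],axis=0).round(1))
E
```

```text
12.37 q [ 1.000e-03  3.450e-01  2.099e+00  1.017e+00  9.800e-01 -6.890e-01] p [0.4715 0.2756 0.0499] r [ 0.663   0.6436  0.2751 -0.2656] F [-0.8  0.2  0.9] w 0.748 ff 0.0
12.95 q [-0.201  0.131  2.112  0.84   1.211 -0.61 ] p [0.4704 0.1823 0.144 ] r [ 0.6632  0.6435  0.2768 -0.2635] F [-0.5  0.9 -0.4] w 0.528 ff 0.0
walls [[-47.4 -27.   56.6]
 [-44.7  12.9  60.1]
 [-31.3  30.6  62.4]]
board [[-40.9 -25.3  48.4]
 [ -0.3   1.   55.7]
 [ 43.8  25.1  60. ]]
-35 803 [[-39.9 -22.2  48.8]
 [-30.5  19.5  59.1]
 [-30.   22.4  60. ]]
0 790 [[ -4.9 -22.9  50. ]
 [  4.1  19.2  58.5]
 [  4.9  22.3  59.5]]
35 915 [[ 30.1 -25.6  48.5]
 [ 38.1  20.2  58.9]
 [ 39.5  25.7  59.6]]
```

View pics/w7c.png

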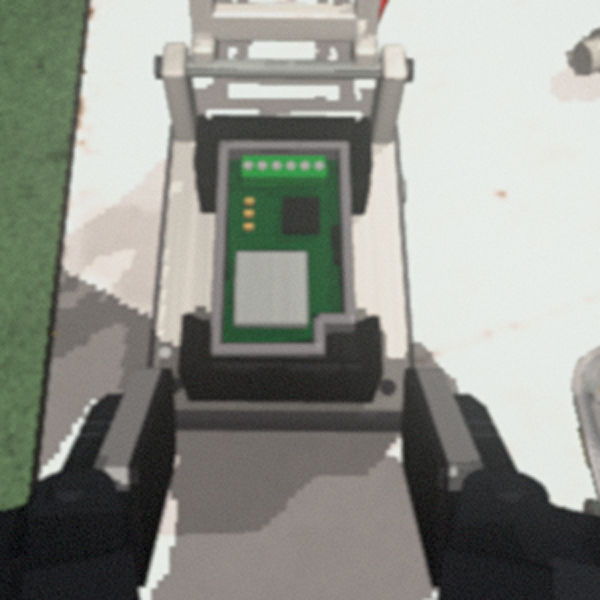

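The board is seated level in the pocket (rim about 59 mm at both ends, notch at the filled corner, crop (335,335)). Now I plan straddling the grab bar and following its arc.

```bash
cat > arc.py <<'E'
from mv import *
yaw=-.025;J0=np.array([.4727,.2699,0.])
ex=np.array([-np.sin(yaw),np.cos(yaw),0]);ey=np.array([-np.cos(yaw),-np.sin(yaw),0]);ez=np.array([0,0,1.])
def bar(a): return J0+ex*(.068-.152*np.cos(a)+.0095*np.sin(a))+ez*(.062+.152*np.sin(a)+.0095*np.cos(a))
def tl(ap,s):
    z=ex*np.cos(ap)-ez*np.sin(ap);x=s*ey;return R.from_matrix(np.c_[x,np.cross(z,x),z])
E
python3 - <<'E'
from arc import *
for s in(1,-1):
    for a,ap in((1.742,1.57),(1.742,1.74),(1.2,1.3),(.8,1.0),(.4,.7),(0,.5),(0,.7)):
        q,c=ik(bar(a),tl(ap,s)); print(s,a,ap,q.round(2),round(c,5))
T=tl(1.65,-1);plan(bar(1.742)-.08*T.as_matrix()[:,2],T);T=tl(1.65,1);plan(bar(1.742)-.08*T.as_matrix()[:,2],T)
E
```

```text
1 1.742 1.57 [ 0.55  0.2   1.7   0.    1.24 -1.  ] 0.0
1 1.742 1.74 [ 0.61  0.27  1.62 -0.14  1.35 -0.89] 0.0
1 1.2 1.3 [ 0.29  0.04  1.91  0.29  1.13 -1.37] 0.0
1 0.8 1.0 [ 0.03  0.03  2.05  0.64  1.12 -1.83] 0.0
1 0.4 0.7 [-0.19  0.2   2.11  0.93  1.22 -2.26] 0.0
1 0 0.5 [-0.3   0.45  2.09  1.07  1.31 -2.54] 0.0
1 0 0.7 [-0.23  0.33  2.11  0.95  1.17 -2.38] 0.0
-1 1.742 1.57 [0.55 0.2  1.7  0.   1.24 2.14] 0.0
-1 1.742 1.74 [ 0.61  0.27  1.62 -0.14  1.35  2.25] 0.0
-1 1.2 1.3 [0.29 0.04 1.91 0.29 1.13 1.77] 0.0
-1 0.8 1.0 [0.03 0.03 2.05 0.64 1.12 1.32] 0.0
-1 0.4 0.7 [-0.19  0.2   2.11  0.93  1.22  0.88] 0.0
-1 0 0.5 [-0.3   0.45  2.09  1.07  1.31  0.6 ] 0.0
-1 0 0.7 [-0.23  0.33  2.11  0.95  1.17  0.76] 0.0
TURN [-0.67  -0.679  1.458] n 15 each [-0.0446 -0.0452  0.0972]  SHIFT tool [   1.5 -184.1 -162.3] n 7
TURN [ 0.68  -0.671 -1.468] n 15 each [ 0.0453 -0.0447 -0.0979]  SHIFT tool [  -1.5  184.1 -162.3] n 7
```

```bash

python3 -m handwheel '-.0446 -.0452 .0972 0 0 0 -.4;-.0446 -.0452 .0972 0 0 0 -.4;-.0446 -.0452 .0972 0 0 0 -.4;-.0446 -.0452 .0972 0 0 0 -.4;-.0446 -.0452 .0972 0 0 0 -.4;-.0446 -.0452 .0972 0 0 0 -.4;-.0446 -.0452 .0972 0 0 0 -.4;-.0446 -.0452 .0972 0 0 0 -.4'>/dev/null
python3 -m handwheel '-.0446 -.0452 .0972 0 0 0 -.4;-.0446 -.0452 .0972 0 0 0 -.4;-.0446 -.0452 .0972 0 0 0 -.4;-.0446 -.0452 .0972 0 0 0 -.4;-.0446 -.0452 .0972 0 0 0 -.4;-.0446 -.0452 .0972 0 0 0 -.4;-.0446 -.0452 .0972 0 0 0 -.4'>/dev/null
python3 -m handwheel '0 0 0 1.5 0 -40 -.4;0 0 0 0 0 -40 -.4;0 0 0 0 0 -40 -.4;0 0 0 0 0 -40 -.4;0 0 0 0 -37 0 -.4;0 0 0 0 -37 0 -.4;0 0 0 0 -37 0 -.4;0 0 0 0 -37 0 -.4;0 0 0 0 -36 0 -.4;0 0 0 0 0 0 -.4'>/dev/null;sh log.sh
python3 -m handwheel '0 0 0 0 0 0 -.4;0 0 0 0 0 0 -.4'>/dev/null;sh log.sh
python3 - <<'E'
from arc import *
T=tl(1.65,-1);z=T.as_matrix()[:,2]
cap('wrist','w8');plan(bar(1.742)-0.0*z,T)
E
```

```text
15.08 q [ 0.6    0.16   1.603 -0.055  1.41   2.164] p [0.4637 0.3832 0.2865] r [0.9995 0.0086 0.0025 0.0311] F [-0.1 -0.6 -0.2] w 0.296 ff 0.0
15.25 q [ 0.593  0.154  1.607 -0.059  1.412  2.162] p [0.4653 0.3773 0.2881] r [0.9994 0.0061 0.0034 0.0329] F [ 0.1 -0.8 -0.4] w 0.303 ff 0.0
TURN [-0.014 -0.01   0.036] n 1 each [-0.0142 -0.0099  0.0355]  SHIFT tool [ 9.7 -2.8 78.6] n 3
```

View pics/w8.png

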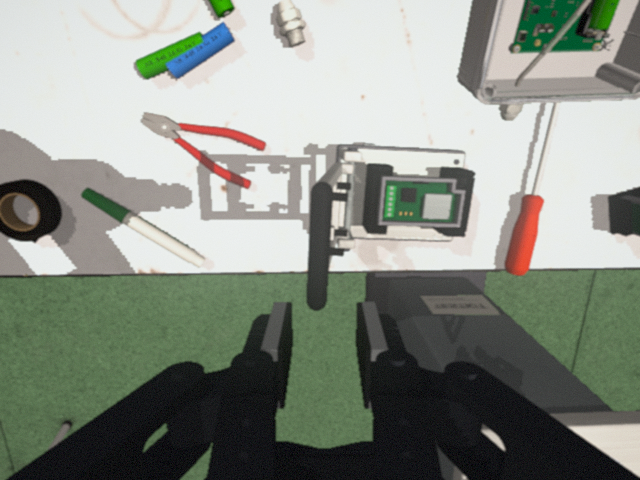

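The wrist view shows the bar at about column 320, between the finger pads at 292 and 357. I lower straight over it.

```bash

python3 -m handwheel '-.0142 -.0099 .0355 0 0 0 -.4;0 0 0 9.7 -2.8 30 -.4;0 0 0 0 0 20 -.4;0 0 0 0 0 12 -.4;0 0 0 0 0 10 -.4;0 0 0 0 0 7 -.4;0 0 0 0 0 0 -.4;0 0 0 0 0 0 -.4'>/dev/null;sh log.sh
python3 - <<'E'
from arc import *
T=tl(1.65,-1);plan(bar(1.742),T)
# arc plan in steps: pure x-turn per step, shift in new tool axes
A=np.array([1.742,1.55,1.35,1.15,.95,.75,.55,.35,.15,-.03]);AP=np.array([1.65,1.5,1.35,1.2,1.05,.92,.8,.7,.62,.55])
for i in range(1,10):
    Tn=tl(AP[i],-1);d=Tn.inv().apply(bar(A[i])-bar(A[i-1]))*1000;rv=(tl(AP[i-1],-1).inv()*Tn).as_rotvec();print(A[i],'turn',rv.round(3),'shift',d.round(1))
E
```

```text
15.97 q [ 0.581  0.235  1.658 -0.067  1.291  2.197] p [0.4764 0.3739 0.2117] r [ 9.992e-01 -1.290e-02  8.000e-04  3.840e-02] F [ 0.5 -0.6 -0.2] w 0.298 ff 0.0
TURN [-0.002 -0.003 -0.001] n 1 each [-0.0024 -0.0025 -0.0009]  SHIFT tool [-1.1  0.6  1.6] n 1
1.55 turn [0.15 0.   0.  ] shift [-0.  28.6 -6. ]
1.35 turn [ 0.15 -0.    0.  ] shift [-0.  30.  -4.9]
1.15 turn [0.15 0.   0.  ] shift [ 0.  30.2 -3.4]
0.95 turn [ 0.15 -0.    0.  ] shift [-0.  30.3 -1.9]
0.75 turn [ 0.13  0.   -0.  ] shift [-0.  30.4  0.2]
0.55 turn [0.12 0.   0.  ] shift [ 0.  30.3  2.7]
0.35 turn [ 0.1  0.  -0. ] shift [ 0.  29.9  5.7]
0.15 turn [0.08 0.   0.  ] shift [-0.  29.   9.2]
-0.03 turn [ 0.07 -0.    0.  ] shift [ 0.  24.9 11.4]
```

```bash

python3 -m handwheel '.075 0 0 0 0 0 -.4;0 0 0 0 14 -3 -.4;.075 0 0 0 0 0 -.4;0 0 0 0 14.5 -3 -.4;.075 0 0 0 0 0 -.4;0 0 0 0 15 -2.5 -.4;.075 0 0 0 0 0 -.4;0 0 0 0 15 -2.5 -.4'>/dev/null;sh log.sh
python3 -m handwheel '.075 0 0 0 0 0 -.4;0 0 0 0 15 -1.7 -.4;.075 0 0 0 0 0 -.4;0 0 0 0 15 -1.7 -.4;.075 0 0 0 0 0 -.4;0 0 0 0 15 -1 -.4;.075 0 0 0 0 0 -.4;0 0 0 0 15 -1 -.4;0 0 0 0 0 0 -.4'>/dev/null;sh log.sh
python3 - <<'E'
from arc import *
T=tl(1.05,-1);plan(bar(.95),T)
c=cap('scene','s9');cv2.imwrite('pics/s9c.png',cv2.resize(c['image'][170:370,250:450],(600,600),interpolation=cv2.INTER_CUBIC)[:,:,::-1])
E
```

```text
16.63 q [0.354 0.058 1.861 0.227 1.145 1.864] p [0.4751 0.3139 0.217 ] r [ 0.9936 -0.0127  0.0033 -0.1119] F [1.3 0.9 1.5] w 0.302 ff 0.7
17.38 q [0.087 0.007 2.02  0.579 1.123 1.426] p [0.4727 0.2553 0.1958] r [ 0.9664 -0.0129  0.0034 -0.2569] F [-1.  -0.7 -0.1] w 0.303 ff 0.0
TURN [ 0.001 -0.001 -0.002] n 1 each [ 0.0012 -0.0008 -0.0015]  SHIFT tool [-0.3  0.7  5. ] n 1
```

View pics/s9c.png

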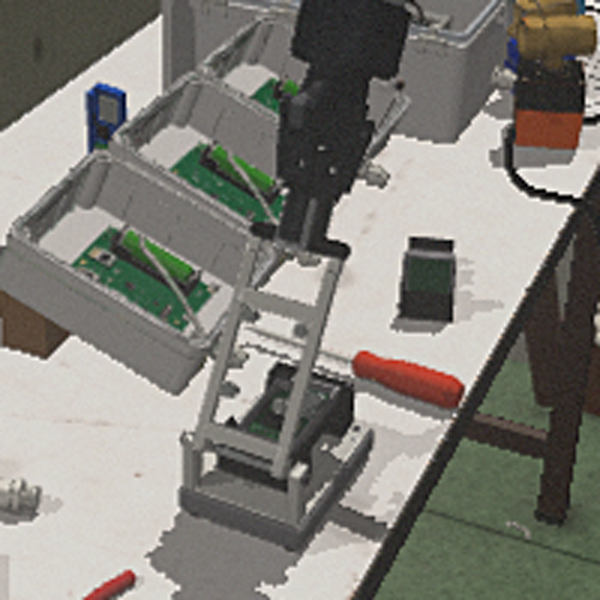

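The scene crop shows the frame folding with the fingers around the bar at (300,245) and the relay board undisturbed at (428,280). I continue the arc.

```bash

python3 -m handwheel '.065 0 0 0 0 0 -.4;0 0 0 0 15 2 -.4;.065 0 0 0 0 0 -.4;0 0 0 0 15 2 -.4;.06 0 0 0 0 0 -.4;0 0 0 0 15 1.5 -.4;.06 0 0 0 0 0 -.4;0 0 0 0 15 1.5 -.4'>/dev/null;sh log.sh
python3 -m handwheel '.05 0 0 0 0 0 -.4;0 0 0 0 15 3 -.4;.05 0 0 0 0 0 -.4;0 0 0 0 15 3 -.4;.04 0 0 0 0 0 -.4;0 0 0 0 14.5 4.6 -.4;.04 0 0 0 0 0 -.4;0 0 0 0 14.5 4.6 -.4;0 0 0 0 0 0 -.4;0 0 0 0 0 0 -.4'>/dev/null;sh log.sh
python3 - <<'E'
from arc import *
plan(bar(.15),tl(.62,-1))
for a in(.05,0,-.03,-.06): print(a);plan(bar(a),tl(.55,-1))
E
```

```text
18.1 q [-0.122  0.116  2.097  0.85   1.186  1.03 ] p [0.473  0.2164 0.155 ] r [ 0.9258 -0.0102  0.0062 -0.3778] F [ 1.  -0.   1.9] w 0.302 ff 0.3
18.93 q [-0.248  0.316  2.105  0.994  1.249  0.744] p [0.4718 0.191  0.0985] r [ 0.8886 -0.0105  0.006  -0.4585] F [-0.7  0.3  0.4] w 0.305 ff 0.0
TURN [-0.002  0.     0.001] n 1 each [-0.002   0.0001  0.0013]  SHIFT tool [-1.1  4.7  0.9] n 1
0.05
TURN [0.068 0.    0.001] n 1 each [0.068  0.0001 0.0013]  SHIFT tool [-1.1 18.9  6.3] n 1
0
TURN [0.068 0.    0.001] n 1 each [0.068  0.0001 0.0013]  SHIFT tool [-1.1 25.7  9.7] n 1
-0.03
TURN [0.068 0.    0.001] n 1 each [0.068  0.0001 0.0013]  SHIFT tool [-1.1 29.7 11.9] n 1
-0.06
TURN [0.068 0.    0.001] n 1 each [0.068  0.0001 0.0013]  SHIFT tool [-1.1 33.6 14.3] n 1
```

```bash

python3 -m handwheel '.068 0 0 0 0 0 -.4;0 0 0 0 10 3 -.4;0 0 0 0 8 3.5 -.4;0 0 0 0 8 3.5 -.4;0 0 0 0 0 0 -.4;0 0 0 0 0 0 -.4'>/dev/null;sh log.sh
python3 -m handwheel '0 0 0 0 3 1 -.4;0 0 0 0 3 1 -.4;0 0 0 0 0 0 -.4;0 0 0 0 0 0 -.4'>/dev/null;sh log.sh
```

```text
19.43 q [-0.282  0.42   2.092  1.042  1.271  0.637] p [0.4713 0.186  0.0704] r [ 0.8725 -0.0107  0.0063 -0.4885] F [-0.7 -0.5 -0.1] w 0.299 ff 0.0
19.77 q [-0.285  0.434  2.089  1.044  1.268  0.625] p [0.472  0.1846 0.0654] r [ 0.8721 -0.0104  0.0073 -0.4892] F [-0.4  1.7  3.1] w 0.301 ff 1.8
```

```bash

python3 -m handwheel '0 0 0 0 2.5 1 -.4;0 0 0 0 0 0 -.4;0 0 0 0 0 0 -.4'>/dev/null;sh log.sh
python3 -m handwheel '0 0 0 0 2.5 1 -.4;0 0 0 0 0 0 -.4;0 0 0 0 0 0 -.4'>/dev/null;sh log.sh
```

```text
20.02 q [-0.286  0.439  2.087  1.047  1.272  0.62 ] p [0.4722 0.1848 0.065 ] r [ 0.8707 -0.0097  0.0072 -0.4916] F [-3.2  1.  10.7] w 0.297 ff 5.1
20.27 q [-0.287  0.444  2.086  1.05   1.275  0.615] p [0.4725 0.1851 0.0645] r [ 0.8693 -0.0091  0.0073 -0.4941] F [-2.4  1.  18.5] w 0.302 ff 8.3
```

The frame is on its hard stop. I re-centre on the bar, open a little, and back straight out.

```bash

python3 -m handwheel '0 0 0 0 -7.5 0 -.4;0 0 0 0 0 0 -.2;0 0 0 0 0 0 -.2;0 0 0 0 0 -15 -.2;0 0 0 0 0 -20 -.2;0 0 0 0 0 -35 -.2;0 0 0 0 0 -35 -.2;0 0 0 0 0 0 -.2;0 0 0 0 0 0 -.2'>/dev/null;sh log.sh
python3 - <<'E'
from arc import *
c=cap('wrist','w10');s=cap('scene','s10')
P=pts(c).reshape(-1,3);j=np.c_[(P-J0)@ex,(P-J0)@ey,P[:,2]]*1000
b=j[(abs(j[:,0]+84)<9)&(abs(j[:,1])<32)&(j[:,2]>50)&(j[:,2]<110)];print('bar',len(b),np.percentile(b,[1,50,99],axis=0).round(1),'expect top 77.5')
o=np.zeros((400,800,3),np.uint8);o[:,:400]=cv2.resize(s['image'][200:360,290:450],(400,400));o[:300,400:]=cv2.resize(c['image'],(400,300));cv2.imwrite('pics/c.png',o[:,:,::-1])
E
```

```text
21.02 q [-0.46   0.332  2.062  0.898  1.426  0.669] p [0.4708 0.0958 0.1209] r [ 0.873  -0.0112  0.0089 -0.4874] F [-0.6  0.  -0.2] w 0.398 ff 0.0
bar 1945 [[-90.  -31.5  67.2]
 [-87.5  -2.8  74.7]
 [-75.8  31.5  77.8]] expect top 77.5
```

View pics/c.png

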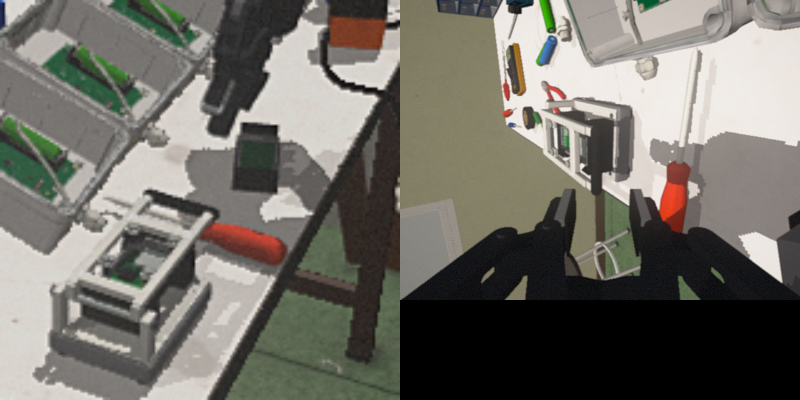

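The frame is level over the board, with the bar's top at 77.8 mm against 77.5 mm expected. The relay board and the screwdriver look undisturbed and the gripper is clear, so I hand in.

```bash
python3 -c "
from cell import robot
print(robot.job_done())"
```

```text
the job is handed in; nothing more can be done
None
```

The job is handed in: the radio board is seated flat in the jig, pads down with its notch at the filled corner; the frame measured closed (bar top 77.8 mm, expected 77.5 mm), and the relay board still stands. No verdict came back.

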